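# Rack four specimen mounts and close the retaining bar

### The arm

A 6-joint arm with a two-finger parallel gripper is mounted at the origin on the work surface. World frame = base frame: x ahead of the robot, y to its left, z up, the work surface at z = 0. Lengths are in m, angles in rad, forces in N, time in s.
With the tool pointing down it reaches from about 0.3 to 0.875 m from the base axis. Payload 6.4 kg.
Tool frame: the origin (TCP) lies between the finger pads; the fingertips stand 25 mm ahead of it and the grasp point (between the pads) lies 6 mm ahead of it; z points along the fingers, y is the line along which they close (so a half turn about z gives the same grasp; the last joint's range is limited). The gripper opens to 85 mm and grips with 20 to 120 N. Pads are 22 mm wide; open, the fingers measure 114 mm over their backs; the gripper's body (76 mm by 85 mm) begins 54 mm behind the grasp point. The pads swing forward as they close: fully open they stand 13 mm farther back than shut.
Start: joints at [1.124, 0.181, 1.607, -0, 1.354, -0.206], TCP at [0.137, 0.558, 0.256] pointing down, gripper open.
Joint ranges: [-2.99, 2.99], [-0.89, 2.07], [0.3, 2.58], [-1.14, 4.28], [0, 2.63], [-3.12, 3.12]. Speed limits (rad/s): [2.57, 2.57, 3.01, 3.14, 3.14, 3.14].

### API

Orientations are given as a unit quaternion [w, x, y, z].
In Python, from bench import ctrl gives the robot as it stands.
- The arm moves only by the tool servo_tool, never from a script. Its argument "series" is text: rows parted by semicolons, each of 7 numbers parted by spaces: the gripper command: -1 is fully open, 1 is shut, values between are in proportion, then the shift along the tool's x, y, z in m, then the turn, a rotation vector about the tool's x, y, z in degrees. A call has 1 to 12 rows; each row is the pose to reach, as a shift and turn from the pose commanded when the call began, along the tool's axes at that moment; what a row does not reach only later rows make up. A row lasts 1/12 s, in which the tool goes at most 41.7 mm and 7.16 degrees, less where a joint would pass 70% of its speed; a pose out of reach is approached as far as the arm can. A call with a gripper value outside its range is refused whole. The fingers move at their own pace and stop on an object; the grip force is fixed at half the most. Time passes only in rows, so rows that repeat a pose let the fingers close. It gives the time, the measured TCP pose, the force, the opening and the grip force at its end, in the units of the state.
- ctrl.get_obs(): the state, without advancing time (a new reading comes with each control period).
- ctrl.camera(name): name is "side" or "top" or "wrist"; returns a dict with "img" (420x560x3 uint8, red, green, blue), "z_map" (420x560 float32, m along the optical axis (not along the pixel's ray), 0 where there is no reading), "fovy" (degrees; the focal length in pixels is half the picture's height over the tangent of half this angle, whatever the lens; pixels are square), "cx", "cy" (the principal point, pixels), "extrinsics" (4x4, takes a point from camera to world coordinates); the wrist camera has in their place "T_tool_cam" (4x4, takes a point from camera to tool coordinates, whose origin is the TCP and whose axes are the flange's). Camera axes: x right, y down, z forward; pixel columns grow to the right and rows downward; lengths in m; the calibration is good to about 2 mm. A picture is of the moment at which its call begins: read the wrist's pose just before it.
- ctrl.hand_in(): hands the job in; it is judged then, once.
The state is a dict: "time_s": time; "q": joint angles; "dq": joint speeds; "joint_efforts": joint torques, N m; "eef_pos": TCP position; "eef_rot": TCP orientation; "wrist_force": force on the tool from outside, world axes, zero at the start; "torque": the same for the moment, N m; "opening": opening from 0.0 (shut) to 1.0 (fully open); "grasp_force": force on a finger pad.
Only numpy, scipy, OpenCV 4.12 (cv2) and the standard library are available. Lean on these libraries where they do the work, as an engineer would, in place of code of your own. Each camera call takes 0.05 s, during which the arm holds its last target. There are 200 camera calls.

### The job

Take the two yellow and the two black specimen mounts off the blue mat and stand them in the tray in a neat grid: yellow ones on the yellow strip, black ones on the black strip, one inside each ring outline, polished side up, set down rather than dropped. Then, with all four in place, swing the retaining bar with the red knob over them until its nose is fully home in the catch. Leave the green mount and everything else on the bench where it is.

Things in the scene. Friction and masses are not known exactly. Their poses are not given: they have to be found in the camera images.
- tray: aluminium loading tray fixed to the bench: base plate 300 x 160 x 5 mm, the two strips side by side in its middle (centre lines at y = +34 and -34 mm), hinge post at its far end, catch at its near end. Side rails 4 mm wide at y = +-74 mm rise to 11 mm. Origin: centre of the underside; x runs from the catch to the hinge post, y to the left, z up
- catch (a point): middle of the slot of the dark steel catch, at tray x = -133 mm, y = 0, 38 mm above the bench. The catch is 26 mm long (tray x), 30 mm wide and 47 mm high; its slot is open towards the tray's -y, and the bar's nose swings into it sideways
- yellow_strip: flat yellow strip 150 x 58 x 3 mm, fixed on the tray plate with its long side along the tray's x; carries two blue ring outlines 68 mm apart. Which strip lies on the left and which on the right changes. Origin: centre of its underside, 5 mm above the bench
- black_strip: flat black strip 150 x 58 x 3 mm, fixed on the tray plate with its long side along the tray's x; carries two white ring outlines 68 mm apart. Which strip lies on the left and which on the right changes. Origin: centre of its underside, 5 mm above the bench
- yellow_ring_near (a point): centre of the near (catch end) ring on the yellow strip, on the strip's top surface, 8 mm above the bench; a blue ring outline of 44 mm inside diameter, 2 mm wide. Axes parallel to the tray's
- yellow_ring_far (a point): centre of the far (hinge end) ring on the yellow strip, on the strip's top surface, 8 mm above the bench; a blue ring outline of 44 mm inside diameter, 2 mm wide. Axes parallel to the tray's
- black_ring_near (a point): centre of the near (catch end) ring on the black strip, on the strip's top surface, 8 mm above the bench; a white ring outline of 44 mm inside diameter, 2 mm wide. Axes parallel to the tray's
- black_ring_far (a point): centre of the far (hinge end) ring on the black strip, on the strip's top surface, 8 mm above the bench; a white ring outline of 44 mm inside diameter, 2 mm wide. Axes parallel to the tray's
- yellow_1: yellow resin specimen mount: an upright cylinder 32 mm in diameter and 24 mm high, about 50 g, with a small square of bright metal flush in its top face. Origin: centre of its underside, z up. Starts standing on the blue mat
- yellow_2: yellow resin specimen mount: an upright cylinder 32 mm in diameter and 24 mm high, about 50 g, with a small square of bright metal flush in its top face. Origin: centre of its underside, z up. Starts standing on the blue mat
- black_1: black resin specimen mount: an upright cylinder 32 mm in diameter and 24 mm high, about 50 g, with a small square of bright metal flush in its top face. Origin: centre of its underside, z up. Starts standing on the blue mat
- black_2: black resin specimen mount: an upright cylinder 32 mm in diameter and 24 mm high, about 50 g, with a small square of bright metal flush in its top face. Origin: centre of its underside, z up. Starts standing on the blue mat
- bar (a joint): angle of the steel retaining bar about its upright hinge, rad: 0 = closed, nose stopped at the back of the catch's slot; it grows as the bar swings out to the tray's right (-y), up to 1.6; starts open, between 1.1 and 1.4. It turns level and stays where it is left; friction is light (under 1 N at the knob)
- bar_middle (a point): point on the bar's underside 130 mm from the hinge, 36 mm above the bench. The flat bar is 4 mm thick, 270 mm long from the hinge, 20 mm wide, widening to 46 mm from 75 to 185 mm from the hinge. It passes 4 mm above mounts standing on the strips; closed, it lies along the middle of the tray over the inner edges of both rows
- bar_knob (a point): middle of the red knob near the bar's free end, 215 mm from the hinge axis: an upright red cylinder 16 mm in diameter and 32 mm high, standing on the bar from 40 to 72 mm above the bench; this point is 56 mm above the bench. Grip it or push it sideways to swing the bar
- bar_hinge (a point): the bar's upright hinge axis, at tray x = +130 mm, y = 0, 36 mm above the bench; the post there rises to 50 mm. With the bar at angle a, the knob's offset from here is 215 mm x (-cos a, -sin a) in the tray's x and y
- green_spare: green resin specimen mount: an upright cylinder 32 mm in diameter and 24 mm high, about 50 g, with a small square of bright metal flush in its top face. Origin: centre of its underside, z up. Starts standing on the blue mat. It belongs to another batch and stays on the mat
- mat: blue mat fixed to the bench, 290 x 200 x 3 mm; the mounts start on its top, 3 mm above the bench. Origin: centre of the underside
- bulb: red rubber bulb standing on its flat end, 54 mm wide, 85 mm high; bystander. Origin: centre of the underside
- beaker: empty glass beaker, 76 mm wide, 100 mm high; bystander. Origin: centre of the underside
- dish: clear shallow dish, 90 mm wide, 16 mm high; bystander. Origin: centre of the underside
- bottle: amber bottle with a blue cap, 60 mm wide, 125 mm high; bystander. Origin: centre of the underside
- spatula: spatula 200 mm long lying flat; bystander. Origin: under the tool, near its middle
Mind the look-alikes: they are no part of the job. What is shaped like the yellow_1 but orange or pink is not meant.

How it is judged:
On the way, in this order (a step that is already met when the one before it is completed fails the run):
1. all four mounts stand released inside their rings, yellow on yellow and black on black (((distance between yellow_1 and yellow_ring_near below 0.007 m and distance between yellow_2 and yellow_ring_far below 0.007 m) or (distance between yellow_1 and yellow_ring_far below 0.007 m and distance between yellow_2 and yellow_ring_near below 0.007 m)) and ((distance between black_1 and black_ring_near below 0.007 m and distance between black_2 and black_ring_far below 0.007 m) or (distance between black_1 and black_ring_far below 0.007 m and distance between black_2 and black_ring_near below 0.007 m)) and angle between each of yellow_1, yellow_2, black_1, black_2's own z axis and vertical below 0.1 rad and contact force between the fingers and yellow_1 below 0.05 N and contact force between the fingers and yellow_2 below 0.05 N and contact force between the fingers and black_1 below 0.05 N and contact force between the fingers and black_2 below 0.05 N), for 0.2 s.
2. the retaining bar is fully home in the catch (value of joint bar below 0.05 rad), for 0.2 s.
At the end, for the whole second after the job is handed in: Each ring holds one mount of its strip's colour, upright (within 0.1 rad), standing on the strip, released and at rest, its centre within 7 mm of the ring's centre; the bar is closed to within 0.05 rad (all of step 1 and value of joint bar below 0.05 rad and linear speed of each of yellow_1, yellow_2, black_1, black_2 below 0.02 m/s); the robot touches nothing.
It fails at once if a bystander is moved by more than 30 mm (distance of any of green_spare, bulb, beaker, dish, bottle, spatula from where it was at the start of the episode above 0.03 m).
It fails at once if a mount is let go or thrown with its underside more than 35 mm above the bench (27 mm above the strips) ((height (world z) of yellow_1 above 0.035 m and contact force between the fingers and yellow_1 below 0.001 N) or (height (world z) of yellow_2 above 0.035 m and contact force between the fingers and yellow_2 below 0.001 N) or (height (world z) of black_1 above 0.035 m and contact force between the fingers and black_1 below 0.001 N) or (height (world z) of black_2 above 0.035 m and contact force between the fingers and black_2 below 0.001 N)).
It also fails if it takes over 64 s, if anything falls off the work surface, if the arm or the gripper's body presses on something with over 40 N, if the wrist force passes 120 N, or if a joint passes its speed limit or range.

## Working session

There is one attempt and no reset: what is moved stays moved. The work goes in short steps, Python scripts to look and compute and a tool call to move; the robot and the scene stay as the last step left them, time stands still between calls to the robot, and variables do not carry over. Pictures are saved under pics/ and viewed, at most 10 in all, crops included, and the job is handed in when it is done.

Besides the shell and the picture viewer there is one more tool, called after "Emit:" as name(argument=value, ...), one argument or row to a line, values as JSON. servo_tool: Moves the arm, as the interface text tells. Its arguments: {"type":"object","properties":{"series":{"type":"string"}},"required":["series"]}

```bash
ls; mkdir -p pics
python3 - <<'E'
from bench import ctrl
import cv2,numpy as np
o=ctrl.get_obs();print({k:np.round(v,3) for k,v in o.items()})
for n in("top","side"):
    c=ctrl.camera(n);cv2.imwrite(f"pics/{n}0.png",c["img"][:,:,::-1]);print(n,c["fovy"],c["cx"],c["cy"],c["extrinsics"].round(3).tolist())
    np.savez(f"{n}0.npz",**c)
E
```

```text
pics
{'time_s': np.float64(0.0), 'q': array([ 1.124,  0.182,  1.608, -0.   ,  1.354, -0.206]), 'dq': array([-0.   , -0.   ,  0.   ,  0.002, -0.001, -0.   ]), 'joint_efforts': array([-2.0000e-03, -4.4486e+01, -3.5134e+01, -0.0000e+00,  9.0000e-03,
        0.0000e+00]), 'eef_pos': array([0.137, 0.558, 0.255]), 'eef_rot': array([-0.   ,  0.12 ,  0.993, -0.001]), 'wrist_force': array([ 1.082, -0.466,  0.437]), 'torque': array([-0.001, -0.013, -0.056]), 'grasp_force': np.float64(0.0), 'opening': np.float64(1.003)}
top 49.28201624093435 273.7763415197564 208.48290803975374 [[-0.017, -0.996, 0.084, 0.435], [-1.0, 0.016, -0.01, 0.007], [0.008, -0.084, -0.996, 1.382], [0.0, 0.0, 0.0, 1.0]]
side 44.72691621979146 273.46706216146566 209.54243132058875 [[-0.805, -0.459, 0.376, 0.077], [-0.593, 0.611, -0.524, 0.676], [0.011, -0.644, -0.765, 1.058], [0.0, 0.0, 0.0, 1.0]]
```

View pics/top0.png

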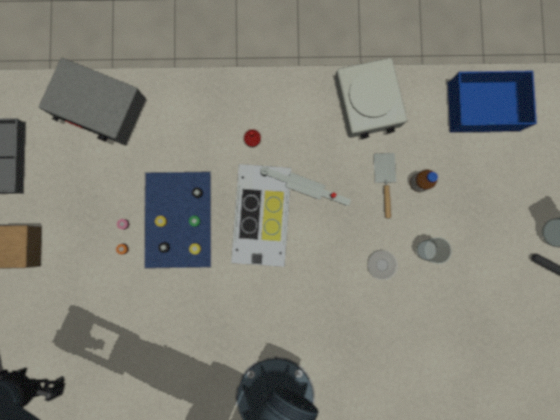

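View pics/side0.png

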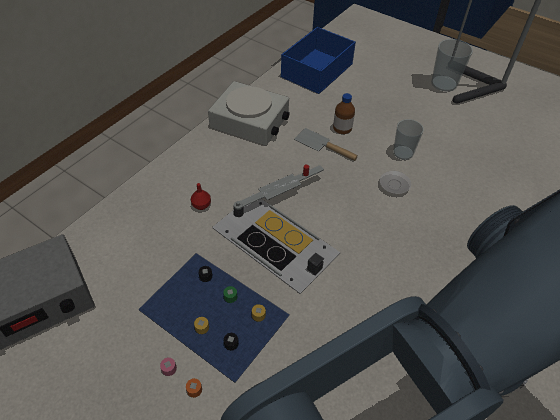

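The top view shows black mounts at (197,193) and (164,247), yellow at (160,221) and (195,249), and green at (194,221). The black strip is on the left (251,215) and the yellow on the right (272,216). The hinge is at (264,172), the catch at (257,259) and the knob at (333,195). The side view agrees with this layout.

```bash
cat > h.py <<'E'
import numpy as np,cv2
def cast(c,uv,z,T=None):
    T=c["extrinsics"] if T is None else T
    f=210/np.tan(np.radians(c["fovy"])/2)
    d=T[:3,:3]@np.array([(uv[0]-c["cx"])/f,(uv[1]-c["cy"])/f,1.])
    return T[:3,3]+d*(z-T[2,3])/d[2]
def blobs(img,lo,hi,amin,roi=None):
    m=cv2.inRange(cv2.cvtColor(img,cv2.COLOR_RGB2HSV),np.array(lo),np.array(hi))
    if roi is not None:
        k=np.zeros_like(m);x0,y0,x1,y1=roi;k[y0:y1,x0:x1]=1;m=m*k
    n,_,s,ct=cv2.connectedComponentsWithStats(m)
    return [(ct[i],s[i]) for i in range(1,n) if s[i][4]>=amin]
E
python3 - <<'E'
from h import *
c=dict(np.load("top0.npz"));im=c["img"]
for nm,lo,hi,z,roi in [("yelmount",(20,120,80),(35,255,255),.025,(145,170,212,270)),("blkmount",(0,0,0),(180,255,45),.025,(145,172,211,267)),("green",(45,100,50),(85,255,255),.027,(145,170,212,270)),
 ("yelstrip",(20,120,80),(35,255,255),.008,(230,160,300,270)),("dark",(0,0,0),(180,255,70),.008,(235,160,300,268)),("red",(0,120,60),(8,255,255),.06,(320,180,345,210)),("red",(170,120,60),(180,255,255),.06,(320,180,345,210))]:
    for ct,s in blobs(im,lo,hi,6,roi): print(nm,ct.round(1),s,cast(c,ct,z).round(4))
for uv in((264,172),): print("hinge",cast(c,uv,.05))
print("catch",cast(c,(257,259),.047), cast(c,(211,172),.003),cast(c,(145,267),.003))
E
```

```text
yelmount [160.7 220.7] [155 216  11  10  57] [0.5181 0.329  0.025 ]
yelmount [194.8 248.1] [190 244  10  10  52] [0.4354 0.2285 0.025 ]
blkmount [199.3 194.2] [196 189   6   9  17] [0.5951 0.2147 0.025 ]
blkmount [166.8 246.7] [164 243   6   9  23] [0.441  0.3108 0.025 ]
green [194.1 220.6] [189 215  11  12  73] [0.5166 0.23   0.027 ]
yelstrip [274.4 194.5] [266 192  17   9  90] [ 0.5928 -0.009   0.008 ]
yelstrip [273.1 204. ] [267 198  13  13 128] [ 0.5641 -0.0049  0.008 ]
yelstrip [272.2 215.2] [264 208  18  14 141] [ 0.5302 -0.0015  0.008 ]
yelstrip [271.4 226.4] [266 221  12  12 123] [0.4966 0.0015 0.008 ]
yelstrip [271.1 236.3] [263 232  17   8  87] [0.4669 0.0028 0.008 ]
dark [249.8 214.2] [240 190  20  49 624] [0.5343 0.0658 0.008 ]
dark [257.1 258.7] [254 256   7   7  38] [0.401  0.0458 0.008 ]
red [332.9 194.7] [331 193   5   4  16] [ 0.5835 -0.1788  0.06  ]
hinge [0.65490385 0.02074544 0.05      ]
catch [0.40096313 0.04491626 0.047     ] [0.66516068 0.18229935 0.003     ] [0.38182825 0.38054696 0.003     ]
```

Emit:
servo_tool(
  series="-1 -0.437 -0.189 -0.05 0 0 -8.4;-1 -0.437 -0.189 -0.05 0 0 -8.4;-1 -0.437 -0.189 -0.05 0 0 -8.4;-1 -0.437 -0.189 -0.05 0 0 -8.4;-1 -0.437 -0.189 -0.05 0 0 -8.4;-1 -0.437 -0.189 -0.05 0 0 -8.4;-1 -0.437 -0.189 -0.05 0 0 -8.4;-1 -0.437 -0.189 -0.05 0 0 -8.4;-1 -0.437 -0.189 -0.05 0 0 -8.4;-1 -0.437 -0.189 -0.05 0 0 -8.4;-1 -0.437 -0.189 -0.05 0 0 -8.4;-1 -0.437 -0.189 -0.05 0 0 -8.4",
)

```text
time_s: 1.1
eef_pos: [0.5194, 0.2675, 0.3063]
eef_rot: [0.0, 0.048, 0.999, -0.0]
wrist_force: [0.4, 0.2, 0.3]
opening: 1.001
grasp_force: 0.0
```

```bash
cat >> h.py <<'E'
def wrist(ctrl,name):
    from scipy.spatial.transform import Rotation as R
    o=ctrl.get_obs();c=ctrl.camera("wrist");q=o["eef_rot"]
    T=np.eye(4);T[:3,:3]=R.from_quat([q[1],q[2],q[3],q[0]]).as_matrix();T[:3,3]=o["eef_pos"]
    c["extrinsics"]=T@c["T_tool_cam"];cv2.imwrite(f"pics/{name}.png",c["img"][:,:,::-1]);np.savez(name+".npz",**c)
    return c,T
E
python3 - <<'E'
from h import *
from bench import ctrl
c,T=wrist(ctrl,"w1");print(c["fovy"],c["T_tool_cam"].round(3),T.round(4))
for u in((0,0),(560,0),(560,420),(0,420)):print(cast(c,u,0.027).round(3))
E
```

```text
69.09445098558115 [[-0.    -0.963 -0.269  0.068]
 [ 1.    -0.    -0.    -0.001]
 [ 0.    -0.269  0.963 -0.117]
 [ 0.     0.     0.     1.   ]] [[-9.953e-01  9.680e-02  9.000e-04  5.194e-01]
 [ 9.680e-02  9.953e-01 -9.000e-04  2.675e-01]
 [-1.000e-03 -8.000e-04 -1.000e+00  3.063e-01]
 [ 0.000e+00  0.000e+00  0.000e+00  1.000e+00]]
[ 0.281 -0.031  0.027]
[0.342 0.597 0.027]
[0.958 0.685 0.027]
[ 0.869 -0.241  0.027]
```

View pics/w1.png

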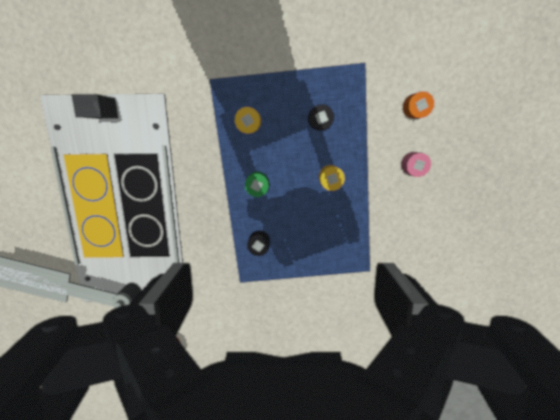

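The wrist view shows everything needed. Yellow mounts are at (247,119) and (332,178), black at (321,117) and (259,243), and green at (256,184). Yellow rings are at (90,184) and (99,231), black rings at (139,184) and (146,230).

Run:
```python
from h import *
c=dict(np.load("w1.npz"));im=c["img"];hsv=cv2.cvtColor(im,cv2.COLOR_RGB2HSV)
for n,(u,v) in dict(Yn=(247,119),Yf=(332,178),Bn=(321,117),Bf=(259,243),G=(256,184)).items():
    p=hsv[v-12:v+13,u-12:u+13].astype(int);
    m=((p[...,1]<90)&(p[...,2]>85)).astype(np.uint8)
    k,_,s,ct=cv2.connectedComponentsWithStats(m)
    for i in range(1,k):
        if s[i][4]>15: q=ct[i]+[u-12,v-12];print(n,q.round(1),s[i],cast(c,q,.027).round(4))
for nm,lo,hi in (("Y",(18,110,70),(35,255,255)),("B",(0,0,0),(180,255,70))):
    for ct,s in blobs(im,lo,hi,150,(60,150,172,260)):print(nm,ct.round(1),s,cast(c,ct,.008).round(4))
```

```text
Yn [246.9 119.8] [ 6  7 12 13 95] [0.4356 0.2294 0.027 ]
Yf [340.5 169.2] [15  0 10 10 20] [0.508  0.3421 0.027 ]
Yf [332.2 178.5] [ 7  8 11 10 79] [0.519  0.3307 0.027 ]
Yf [323.4 187.4] [ 0 17  9  8 17] [0.5297 0.3185 0.027 ]
Bn [322.1 116.7] [  7   5  13  14 124] [0.441  0.3224 0.027 ]
Bf [257.6 245.7] [ 5  9 12 12 92] [0.6026 0.2226 0.027 ]
G [256.1 185.2] [  6   8  13  12 101] [0.5181 0.2308 0.027 ]
Y [ 94.1 203.7] [  64  154   59  103 2312] [ 5.254e-01 -1.000e-04  8.000e-03]
Y [ 89.4 183.7] [ 74 169  32  30 731] [0.4971 0.0009 0.008 ]
Y [ 98.  230.7] [ 84 217  30  28 643] [ 0.5648 -0.005   0.008 ]
B [142.7 203.1] [ 115  155   54  101 1930] [0.5312 0.0678 0.008 ]
B [138.8 183.3] [125 169  29  29 657] [0.5031 0.0686 0.008 ]
B [145.3 230.3] [132 218  28  26 572] [0.5709 0.0627 0.008 ]
```

Emit:
servo_tool(
  series="-1 0.0065 0.063 0.1 0 0 0;-1 0.0065 0.063 0.1 0 0 0;-1 0.0065 0.063 0.1 0 0 0;-1 0.0065 0.063 0.22 0 0 0;-1 0.0065 0.063 0.22 0 0 0;-1 0.0065 0.063 0.22 0 0 0;-1 0.0065 0.063 0.22 0 0 0;-1 0.0065 0.063 0.24 0 0 0;-1 0.0065 0.063 0.26 0 0 0;-1 0.0065 0.063 0.274 0 0 0;-1 0.0065 0.063 0.274 0 0 0;-1 0.0065 0.063 0.274 0 0 0",
)

```text
time_s: 2.15
eef_pos: [0.5159, 0.3341, 0.0329]
eef_rot: [-0.0, 0.047, 0.999, -0.0]
wrist_force: [0.5, 0.3, -0.1]
opening: 0.999
grasp_force: 0.0
```

Emit:
servo_tool(
  series="-1 -0.0033 -0.003 0.001 0 0 0;-1 -0.0033 -0.003 0.001 0 0 0;1 -0.0033 -0.003 0.001 0 0 0;1 -0.0033 -0.003 0.001 0 0 0;1 -0.0033 -0.003 0.001 0 0 0;1 -0.0033 -0.003 0.001 0 0 0;1 -0.0033 -0.003 0.001 0 0 0;1 -0.0033 -0.003 0.001 0 0 0;1 -0.0033 -0.003 0.001 0 0 0;1 -0.0033 -0.003 0.001 0 0 0;1 -0.0033 -0.003 0.001 0 0 0;1 -0.0033 -0.003 0.001 0 0 0",
)

```text
time_s: 3.15
eef_pos: [0.5193, 0.3309, 0.0318]
eef_rot: [0.0, 0.047, 0.999, 0.0]
wrist_force: [0.2, -0.0, 5.9]
opening: 0.353
grasp_force: 59.5
```

Emit:
servo_tool(
  series="1 0 0 -0.03 0 0 0;1 0 0 -0.06 0 0 0;1 0 0 -0.07 0 0 0;1 -0.008 -0.033 -0.07 0 0 0;1 -0.016 -0.07 -0.07 0 0 0;1 -0.025 -0.107 -0.07 0 0 0;1 -0.034 -0.144 -0.07 0 0 0;1 -0.042 -0.181 -0.07 0 0 0;1 -0.051 -0.218 -0.07 0 0 0;1 -0.059 -0.255 -0.07 0 0 0;1 -0.068 -0.292 -0.07 0 0 0;1 -0.0768 -0.325 -0.07 0 0 0",
)

```text
time_s: 4.15
eef_pos: [0.5642, -0.0022, 0.1006]
eef_rot: [-0.001, 0.047, 0.999, -0.0]
wrist_force: [0.3, 0.2, -1.0]
opening: 0.352
grasp_force: 59.5
```

Emit:
servo_tool(
  series="1 0 -0.0051 0 0 0 0;1 0 -0.0051 0 0 0 0;1 0 -0.0051 0.03 0 0 0;1 0 -0.0051 0.045 0 0 0;1 0 -0.0051 0.052 0 0 0;1 0 -0.0051 0.06 0 0 0;1 0 -0.0051 0.06 0 0 0;1 0 -0.0051 0.06 0 0 0",
)

```text
time_s: 4.82
eef_pos: [0.5644, -0.0044, 0.0414]
eef_rot: [-0.0, 0.047, 0.999, 0.0]
wrist_force: [-0.3, -0.5, -0.2]
opening: 0.356
grasp_force: 59.5
```

Emit:
servo_tool(
  series="1 0 0 0.002 0 0 0;1 0 0 0.004 0 0 0;1 0 0 0.0045 0 0 0;1 0 0 0.0045 0 0 0;0 0 0 0.0045 0 0 0;0 0 0 0.0045 0 0 0;0 0 0 0.0045 0 0 0;0 0 0 0.0045 0 0 0;0 0 0 -0.02 0 0 0;0 0 0 -0.05 0 0 0;0 0 0 -0.06 0 0 0;0 0 0 -0.06 0 0 0",
)

```text
time_s: 5.82
eef_pos: [0.5668, -0.0057, 0.1046]
eef_rot: [0.003, 0.047, 0.999, -0.001]
wrist_force: [0.9, 0.4, 0.3]
opening: 0.497
grasp_force: 0.0
```

Emit:
servo_tool(
  series="-1 0.019 0.028 0 0 0 0;-1 0.038 0.056 0 0 0 0;-1 0.062 0.091 0 0 0 0;-1 0.086 0.126 0 0 0 0;-1 0.11 0.161 0 0 0 0;-1 0.13 0.191 0 0 0 0;-1 0.1502 0.2207 0 0 0 0;-1 0.1502 0.2207 0 0 0 0;-1 0.1502 0.2207 0.02 0 0 0;-1 0.1502 0.2207 0.04 0 0 0;-1 0.1502 0.2207 0.05 0 0 0;-1 0.1502 0.2207 0.05 0 0 0",
)

```text
time_s: 6.82
eef_pos: [0.433, 0.2278, 0.0482]
eef_rot: [-0.003, 0.047, 0.999, -0.001]
wrist_force: [-1.0, -0.6, -0.8]
opening: 0.998
grasp_force: 0.0
```

Run:
```python
from h import *
from bench import ctrl
c,T=wrist(ctrl,"w2");print(T.round(4))
```

```text
[[-0.9955  0.0943 -0.0061  0.433 ]
 [ 0.0943  0.9955 -0.0016  0.2278]
 [ 0.0059 -0.0021 -1.      0.0482]
 [ 0.      0.      0.      1.    ]]
```

View pics/w2.png

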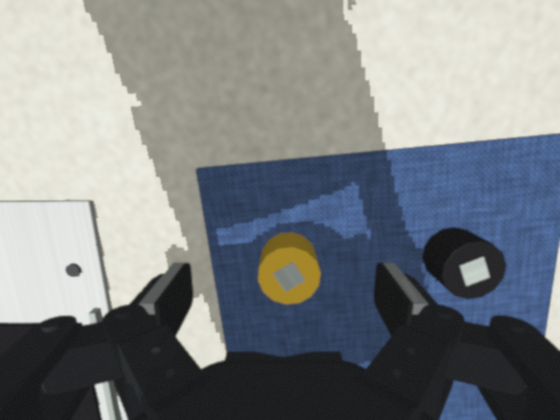

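The yellow mount's square is at (289,276), roughly between the fingers.

Run:
```python
from h import *
from bench import ctrl
c=dict(np.load("w2.npz"));print(cast(c,(289,276.5),.027),cast(c,(475,271),.027),ctrl.get_obs()["eef_pos"])
```

```text
[0.43519162 0.22954008 0.027     ] [0.44081823 0.32132411 0.027     ] [0.43414987 0.22797651 0.04959845]
```

Emit:
servo_tool(
  series="-1 -0.001 0.0016 0.01 0 0 0;-1 -0.001 0.0016 0.018 0 0 0;-1 -0.001 0.0016 0.018 0 0 0;1 -0.001 0.0016 0.018 0 0 0;1 -0.001 0.0016 0.018 0 0 0;1 -0.001 0.0016 0.018 0 0 0;1 -0.001 0.0016 0.018 0 0 0;1 -0.001 0.0016 0.018 0 0 0;1 -0.001 0.0016 0.018 0 0 0;1 -0.001 0.0016 0.018 0 0 0;1 -0.001 0.0016 0.018 0 0 0;1 -0.001 0.0016 0.018 0 0 0",
)

```text
time_s: 7.87
eef_pos: [0.4372, 0.2303, 0.034]
eef_rot: [0.001, 0.047, 0.999, 0.0]
wrist_force: [-0.9, -1.7, 5.2]
opening: 0.349
grasp_force: 59.0
```

Emit:
servo_tool(
  series="1 0 0 -0.03 0 0 0;1 0 0 -0.06 0 0 0;1 -0.005 -0.013 -0.07 0 0 0;1 -0.016 -0.043 -0.07 0 0 0;1 -0.027 -0.073 -0.07 0 0 0;1 -0.038 -0.103 -0.07 0 0 0;1 -0.049 -0.133 -0.07 0 0 0;1 -0.06 -0.163 -0.07 0 0 0;1 -0.071 -0.193 -0.07 0 0 0;1 -0.079 -0.213 -0.07 0 0 0;1 -0.0824 -0.2226 -0.07 0 0 0;1 -0.0824 -0.2226 -0.07 0 0 0",
)

```text
time_s: 8.87
eef_pos: [0.4983, -0.0009, 0.1034]
eef_rot: [0.0, 0.049, 0.999, -0.0]
wrist_force: [-0.3, 0.3, -0.1]
opening: 0.348
grasp_force: 59.5
```

Emit:
servo_tool(
  series="1 0 0 0.02 0 0 0;1 0 0 0.04 0 0 0;1 0 0 0.05 0 0 0;1 0 0 0.055 0 0 0;1 0 0 0.06 0 0 0;1 0 0 0.06 0 0 0;1 0 0 0.06 0 0 0;1 0 0 0.06 0 0 0",
)

```text
time_s: 9.53
eef_pos: [0.4984, 0.0009, 0.0441]
eef_rot: [0.001, 0.047, 0.999, -0.0]
wrist_force: [0.3, 0.5, -0.2]
opening: 0.348
grasp_force: 59.5
```

Emit:
servo_tool(
  series="1 0 0 0.002 0 0 0;1 0 0 0.004 0 0 0;1 0 0 0.0052 0 0 0;1 0 0 0.0052 0 0 0;0 0 0 0.0052 0 0 0;0 0 0 0.0052 0 0 0;0 0 0 0.0052 0 0 0;0 0 0 0.0052 0 0 0;0 0 0 -0.02 0 0 0;0 0 0 -0.05 0 0 0;0 0 0 -0.06 0 0 0;0 0 0 -0.06 0 0 0",
)

```text
time_s: 10.53
eef_pos: [0.5, 0.0003, 0.1061]
eef_rot: [0.003, 0.047, 0.999, -0.001]
wrist_force: [1.2, -0.5, -0.2]
opening: 0.497
grasp_force: 0.0
```

Emit:
servo_tool(
  series="-1 -0.01 0.028 0 0 0 0;-1 -0.02 0.056 0 0 0 0;-1 -0.033 0.091 0 0 0 0;-1 -0.046 0.126 0 0 0 0;-1 -0.058 0.161 0 0 0 0;-1 -0.072 0.2 0 0 0 0;-1 -0.083 0.2305 0 0 0 0;-1 -0.083 0.2305 0 0 0 0;-1 -0.083 0.2305 0.02 0 0 0;-1 -0.083 0.2305 0.04 0 0 0;-1 -0.083 0.2305 0.05 0 0 0;-1 -0.083 0.2305 0.05 0 0 0",
)

```text
time_s: 11.53
eef_pos: [0.5989, 0.2217, 0.0487]
eef_rot: [-0.004, 0.047, 0.999, -0.001]
wrist_force: [-0.8, 0.4, -0.1]
opening: 0.998
grasp_force: 0.0
```

Emit:
servo_tool(
  series="-1 0 0 0 0 0 0;-1 0 0 0 0 0 0",
)

```text
time_s: 11.7
eef_pos: [0.6026, 0.2223, 0.0538]
eef_rot: [0.0, 0.047, 0.999, 0.0]
wrist_force: [0.5, 0.5, 0.3]
opening: 1.001
grasp_force: 0.0
```

Run:
```python
from h import *
from bench import ctrl
c,T=wrist(ctrl,"w3");print(T.round(4))
hsv=cv2.cvtColor(c["img"],cv2.COLOR_RGB2HSV)[220:340,220:360].astype(int)
m=((hsv[...,1]<70)&(hsv[...,2]>100)).astype(np.uint8)
k,_,s,ct=cv2.connectedComponentsWithStats(m)
for i in range(1,k):
    if s[i][4]>60: q=ct[i]+[220,220];print(q,s[i],cast(c,q,.027).round(4))
```

```text
[[-9.955e-01  9.450e-02  7.000e-04  6.026e-01]
 [ 9.450e-02  9.955e-01  1.000e-04  2.223e-01]
 [-7.000e-04  2.000e-04 -1.000e+00  5.380e-02]
 [ 0.000e+00  0.000e+00  0.000e+00  1.000e+00]]
[225.04065041 304.93147503] [  0  20  17 100 861] [0.6211 0.1885 0.027 ]
[285.88594705 267.30753564] [ 51  34  31  28 491] [0.6024 0.2228 0.027 ]
```

Emit:
servo_tool(
  series="-1 0 0.0005 0.01 0 0 0;-1 0 0.0005 0.021 0 0 0;-1 0 0.0005 0.0213 0 0 0;-1 0 0.0005 0.0213 0 0 0;1 0 0.0005 0.0213 0 0 0;1 0 0.0005 0.0213 0 0 0;1 0 0.0005 0.0213 0 0 0;1 0 0.0005 0.0213 0 0 0;1 0 0.0005 0.0213 0 0 0;1 0 0.0005 0.0213 0 0 0;1 0 0.0005 0.0213 0 0 0;1 0 0.0005 0.0213 0 0 0",
)

```text
time_s: 12.75
eef_pos: [0.6027, 0.2231, 0.0327]
eef_rot: [0.001, 0.047, 0.999, 0.0]
wrist_force: [0.8, 0.4, 5.2]
opening: 0.351
grasp_force: 59.5
```

Emit:
servo_tool(
  series="1 0 0 -0.03 0 0 0;1 0 0 -0.06 0 0 0;1 0 -0.01 -0.07 0 0 0;1 0.004 -0.04 -0.07 0 0 0;1 0.008 -0.073 -0.07 0 0 0;1 0.011 -0.106 -0.07 0 0 0;1 0.014 -0.14 -0.07 0 0 0;1 0.0166 -0.157 -0.07 0 0 0;1 0.0166 -0.1627 -0.07 0 0 0;1 0.0166 -0.1627 -0.05 0 0 0;1 0.0166 -0.1627 -0.03 0 0 0;1 0.0166 -0.1627 -0.02 0 0 0",
)

```text
time_s: 13.75
eef_pos: [0.5688, 0.0627, 0.0496]
eef_rot: [-0.002, 0.047, 0.999, 0.0]
wrist_force: [-0.1, 0.9, -0.5]
opening: 0.348
grasp_force: 59.4
```

Emit:
servo_tool(
  series="1 0 0 0 0 0 0;1 0 0 0.01 0 0 0;1 0 0 0.01 0 0 0;1 0 0 0.01 0 0 0",
)

```text
time_s: 14.08
eef_pos: [0.5704, 0.0629, 0.042]
eef_rot: [-0.0, 0.047, 0.999, 0.0]
wrist_force: [-0.5, -0.2, -0.8]
opening: 0.35
grasp_force: 59.4
```

Emit:
servo_tool(
  series="1 0 0 0.002 0 0 0;1 0 0 0.004 0 0 0;1 0 0 0.0046 0 0 0;1 0 0 0.0046 0 0 0;0 0 0 0.0046 0 0 0;0 0 0 0.0046 0 0 0;0 0 0 0.0046 0 0 0;0 0 0 0.0046 0 0 0;0 0 0 -0.02 0 0 0;0 0 0 -0.05 0 0 0;0 0 0 -0.06 0 0 0;0 0 0 -0.06 0 0 0",
)

```text
time_s: 15.08
eef_pos: [0.5728, 0.0624, 0.1053]
eef_rot: [0.003, 0.047, 0.999, -0.0]
wrist_force: [0.4, 0.1, -0.6]
opening: 0.501
grasp_force: 0.0
```

Emit:
servo_tool(
  series="-1 0.019 0.03 0 0 0 0;-1 0.038 0.06 0 0 0 0;-1 0.06 0.096 0 0 0 0;-1 0.082 0.131 0 0 0 0;-1 0.104 0.166 0 0 0 0;-1 0.126 0.201 0 0 0 0;-1 0.145 0.232 0 0 0 0;-1 0.1536 0.2456 0 0 0 0;-1 0.1536 0.2456 0.02 0 0 0;-1 0.1536 0.2456 0.04 0 0 0;-1 0.1536 0.2456 0.05 0 0 0;-1 0.1536 0.2456 0.05 0 0 0",
)

```text
time_s: 16.08
eef_pos: [0.4377, 0.3203, 0.0484]
eef_rot: [-0.003, 0.047, 0.999, -0.002]
wrist_force: [-0.5, -0.3, 0.9]
opening: 0.996
grasp_force: 0.0
```

Emit:
servo_tool(
  series="-1 0 0 0 0 0 0;-1 0 0 0 0 0 0",
)

```text
time_s: 16.25
eef_pos: [0.4411, 0.3214, 0.0524]
eef_rot: [0.0, 0.047, 0.999, 0.0]
wrist_force: [-0.1, -0.2, -0.3]
opening: 1.001
grasp_force: 0.0
```

Run:
```python
from h import *
from bench import ctrl
c,T=wrist(ctrl,"w4");print(T.round(4))
hsv=cv2.cvtColor(c["img"],cv2.COLOR_RGB2HSV)[220:340,220:360].astype(int)
m=((hsv[...,1]<70)&(hsv[...,2]>100)).astype(np.uint8)
k,_,s,ct=cv2.connectedComponentsWithStats(m)
for i in range(1,k):
    if s[i][4]>60: q=ct[i]+[220,220];print(q,s[i],cast(c,q,.027).round(4))
```

```text
[[-9.955e-01  9.470e-02  5.000e-04  4.411e-01]
 [ 9.470e-02  9.955e-01  2.000e-04  3.214e-01]
 [-5.000e-04  3.000e-04 -1.000e+00  5.240e-02]
 [ 0.000e+00  0.000e+00  0.000e+00  1.000e+00]]
[284.97540984 268.47336066] [ 51  35  29  27 488] [0.4408 0.3215 0.027 ]
```

Aligned. I'll grasp, then carry to the black near ring.

Emit:
servo_tool(
  series="-1 0 0 0.01 0 0 0;-1 0 0 0.02 0 0 0;-1 0 0 0.02 0 0 0;-1 0 0 0.02 0 0 0;1 0 0 0.02 0 0 0;1 0 0 0.02 0 0 0;1 0 0 0.02 0 0 0;1 0 0 0.02 0 0 0;1 0 0 0.02 0 0 0;1 0 0 0.02 0 0 0;1 0 0 0.02 0 0 0;1 0 0 0.02 0 0 0",
)

```text
time_s: 17.3
eef_pos: [0.441, 0.3218, 0.0326]
eef_rot: [0.001, 0.047, 0.999, 0.0]
wrist_force: [0.6, -0.1, 5.9]
opening: 0.35
grasp_force: 59.4
```

Emit:
servo_tool(
  series="1 0 0 -0.03 0 0 0;1 0 0 -0.06 0 0 0;1 -0.004 -0.012 -0.07 0 0 0;1 -0.015 -0.043 -0.07 0 0 0;1 -0.027 -0.077 -0.07 0 0 0;1 -0.039 -0.111 -0.07 0 0 0;1 -0.051 -0.145 -0.07 0 0 0;1 -0.063 -0.179 -0.07 0 0 0;1 -0.074 -0.213 -0.07 0 0 0;1 -0.082 -0.237 -0.07 0 0 0;1 -0.0857 -0.2462 -0.07 0 0 0;1 -0.0857 -0.2462 -0.07 0 0 0",
)

```text
time_s: 18.3
eef_pos: [0.5031, 0.0664, 0.1018]
eef_rot: [0.0, 0.049, 0.999, -0.0]
wrist_force: [-0.2, 0.2, -0.9]
opening: 0.35
grasp_force: 59.6
```

Emit:
servo_tool(
  series="1 0 0 0.02 0 0 0;1 0 0 0.04 0 0 0;1 0 0 0.05 0 0 0;1 0 0 0.055 0 0 0;1 0 0 0.06 0 0 0;1 0 0 0.06 0 0 0;1 0 0 0.06 0 0 0;1 0 0 0.06 0 0 0",
)

```text
time_s: 18.97
eef_pos: [0.5033, 0.0686, 0.0428]
eef_rot: [0.001, 0.047, 0.999, -0.0]
wrist_force: [-0.3, -0.2, -0.6]
opening: 0.35
grasp_force: 59.6
```

Emit:
servo_tool(
  series="1 0 0 0.002 0 0 0;1 0 0 0.004 0 0 0;1 0 0 0.0052 0 0 0;1 0 0 0.0052 0 0 0;0 0 0 0.0052 0 0 0;0 0 0 0.0052 0 0 0;0 0 0 0.0052 0 0 0;0 0 0 0.0052 0 0 0;0 0 0 -0.02 0 0 0;0 0 0 -0.05 0 0 0;0 0 0 -0.06 0 0 0;0 0 0 -0.06 0 0 0",
)

```text
time_s: 19.97
eef_pos: [0.505, 0.0682, 0.1048]
eef_rot: [0.003, 0.047, 0.999, -0.0]
wrist_force: [0.7, -0.6, -0.3]
opening: 0.499
grasp_force: 0.0
```

Emit:
servo_tool(
  series="0 0.03 -0.03 -0.035 0 0 0;0 0.05 -0.06 -0.07 0 0 0;0 0.05 -0.09 -0.1 0 0 0;0 0.05 -0.12 -0.12 0 0 0;0 0.05 -0.12 -0.15 0 0 0;0 0.05 -0.12 -0.15 0 0 0;0 0.05 -0.12 -0.15 0 0 0",
)

```text
time_s: 20.55
eef_pos: [0.4425, -0.0477, 0.2532]
eef_rot: [0.002, 0.048, 0.999, -0.001]
wrist_force: [0.0, 0.6, -0.4]
opening: 0.5
grasp_force: 0.0
```

Run:
```python
from h import *
from bench import ctrl
c,T=wrist(ctrl,"w5");print(T.round(4))
```

```text
[[-0.9954  0.0962  0.0035  0.4425]
 [ 0.0962  0.9954 -0.0013 -0.0477]
 [-0.0036 -0.001  -1.      0.2532]
 [ 0.      0.      0.      1.    ]]
```

View pics/w5.png

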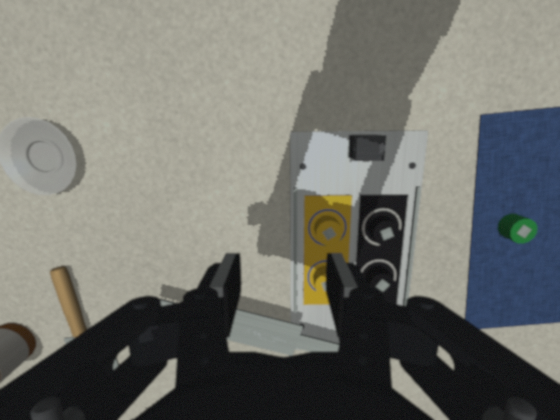

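All four mounts stand in their rings. Squares are at (328,233), (387,234) and (382,285), with the yellow far one partly hidden near (322,282). I'll check their offsets and re-measure the knob from the top camera.

Run:
```python
from h import *
from bench import ctrl
c=dict(np.load("w5.npz"));hsv=cv2.cvtColor(c["img"],cv2.COLOR_RGB2HSV).astype(int)
rg=dict(Yn=(.4971,.0009),Bn=(.5031,.0686),Bf=(.5709,.0627))
for n,(u,v) in dict(Yn=(328,233),Bn=(387,234),Bf=(382,285)).items():
    p=hsv[v-9:v+10,u-9:u+10];m=((p[...,1]<90)&(p[...,2]>80)).astype(np.uint8)
    k,_,s,ct=cv2.connectedComponentsWithStats(m)
    for i in range(1,k):
        if s[i][4]>30:q=ct[i]+[u-9,v-9];P=cast(c,q,.032);print(n,q.round(1),s[i],P.round(4),((P[:2]-rg[n])*1000).round(1))
t=ctrl.camera("top");cv2.imwrite("pics/top1.png",cv2.resize(t["img"][140:290,140:360],None,fx=3,fy=3)[:,:,::-1])
h=cv2.cvtColor(t["img"],cv2.COLOR_RGB2HSV)[180:215,315:350];m=(((h[...,0]<8)|(h[...,0]>170))&(h[...,1]>110)&(h[...,2]>50)).astype(np.uint8)
M=cv2.moments(m,True);q=(M["m10"]/M["m00"]+315,M["m01"]/M["m00"]+180);K=cast(t,q,.06);print("knob",q,M["m00"],K)
a=-.087;ctr=np.array([.534,.0318]);X=np.array([np.cos(a),np.sin(a)]);Y=np.array([-X[1],X[0]])
H=ctr+.130*X;d=K[:2]-H;print("hinge",H,"r",np.hypot(*d),"angle",np.arctan2(-d@Y,-d@X))
for an in np.arange(1.4,-.05,-.1):print(round(an,2),(H-.215*(np.cos(an)*X+np.sin(an)*Y)).round(4))
```

```text
Yn [328.9 233.1] [ 4  4 13 12 94] [ 4.966e-01 -3.000e-04  3.200e-02] [-0.5 -1.2]
Bn [386.8 233.3] [  3   2  13  13 119] [0.5034 0.0671 0.032 ] [ 0.3 -1.5]
Bf [382.3 285.2] [  3   4  14  12 102] [0.5706 0.0613 0.032 ] [-0.3 -1.4]
knob (332.8421052631579, 194.8421052631579) 19.0 [ 0.58303449 -0.17850988  0.06      ]
hinge [0.66350833 0.02050426] r 0.2146687363476479 angle 1.273534928486496
1.4 [ 0.6087 -0.1874]
1.3 [ 0.5882 -0.1809]
1.2 [ 0.5685 -0.1724]
1.1 [ 0.5497 -0.1619]
1.0 [ 0.5321 -0.1496]
0.9 [ 0.5157 -0.1357]
0.8 [ 0.5009 -0.1201]
0.7 [ 0.4877 -0.1032]
0.6 [ 0.4762 -0.085 ]
0.5 [ 0.4666 -0.0658]
0.4 [ 0.459  -0.0457]
0.3 [ 0.4534 -0.0249]
0.2 [ 0.4499 -0.0037]
0.1 [0.4485 0.0177]
-0.0 [0.4493 0.0392]
```

View pics/top1.png

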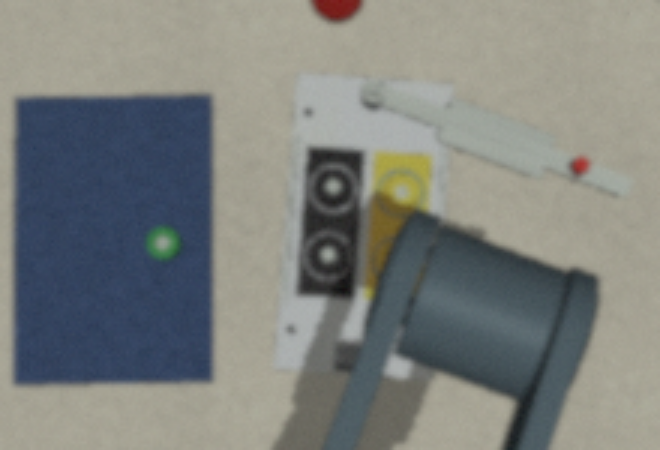

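Yellow far is centred in its ring too, and the knob fits the model (r = 214.7 mm, angle 1.27). I'll approach with the fingers straddling the knob along the arc's tangent.

Emit:
servo_tool(
  series="0.3 -0.152 -0.117 0 0 0 -73;0.3 -0.152 -0.117 0 0 0 -73;0.3 -0.152 -0.117 0 0 0 -73;0.3 -0.152 -0.117 0 0 0 -73;0.3 -0.152 -0.117 0 0 0 -73;0.3 -0.152 -0.117 0 0 0 -73;0.3 -0.152 -0.117 0.05 0 0 -73;0.3 -0.152 -0.117 0.05 0 0 -73;0.3 -0.152 -0.117 0.08 0 0 -73;0.3 -0.152 -0.117 0.1 0 0 -73;0.3 -0.152 -0.117 0.1 0 0 -73;0.3 -0.152 -0.117 0.1 0 0 -73",
)

```text
time_s: 21.65
eef_pos: [0.5906, -0.1497, 0.1467]
eef_rot: [-0.018, -0.539, 0.842, -0.008]
wrist_force: [1.0, 0.3, 0.0]
opening: 0.349
grasp_force: 0.0
```

Emit:
servo_tool(
  series="0.3 0 0 0 0 0 0;0.3 0 0 0 0 0 0;0.3 0 0 0 0 0 0",
)

```text
time_s: 21.9
eef_pos: [0.5929, -0.1539, 0.1521]
eef_rot: [-0.016, -0.538, 0.843, -0.013]
wrist_force: [-0.3, -0.3, 0.5]
opening: 0.352
grasp_force: 0.0
```

Run:
```python
from h import *
from bench import ctrl
c,T=wrist(ctrl,"w6");print(T.round(4),ctrl.get_obs()["q"])
h=cv2.cvtColor(c["img"],cv2.COLOR_RGB2HSV);m=(((h[...,0]<8)|(h[...,0]>172))&(h[...,1]>110)&(h[...,2]>50)).astype(np.uint8)
k,_,s,ct=cv2.connectedComponentsWithStats(m)
for i in range(1,k):
    if s[i][4]>60:
        print(ct[i],s[i],cast(c,ct[i],.068)); P=cast(c,ct[i],.068)-T[:3,3];print("tool",(T[:3,:3].T@P).round(4))
```

```text
[[-0.4216 -0.9067 -0.0129  0.5929]
 [-0.9059  0.4218 -0.0379 -0.1539]
 [ 0.0398 -0.0043 -0.9992  0.1521]
 [ 0.      0.      0.      1.    ]] [-0.42817158  0.37243836  1.59102888 -0.04327996  1.17451441 -3.11747979]
[279.53004292 198.10515021] [269 185  22  27 466] [ 0.58381911 -0.18015865  0.068     ]
tool [ 0.0243 -0.0025  0.0851]
```

View pics/w6.png

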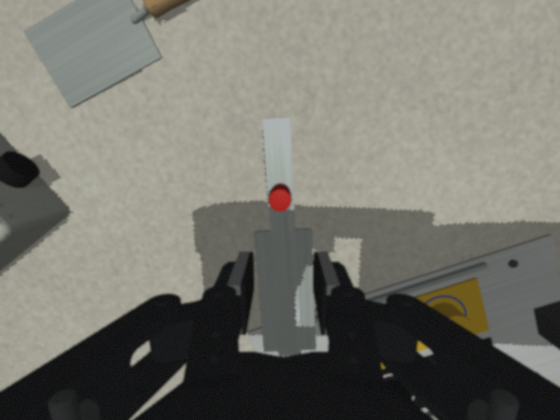

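The wrist joint is at its range limit, so I'll back off the turn by 10° and straighten the tilt.

Emit:
servo_tool(
  series="0.3 0 0 0 -0.2 -2.3 6;0.3 0.01 -0.001 0.002 -0.2 -2.3 10;0.3 0.0276 -0.0025 0.003 -0.2 -2.3 10;0.3 0.0276 -0.0025 0.003 -0.2 -2.3 10;0.3 0.0276 -0.0025 0.003 -0.2 -2.3 10;0.3 0.0276 -0.0025 0.003 -0.2 -2.3 10",
)

```text
time_s: 22.45
eef_pos: [0.5831, -0.1795, 0.1494]
eef_rot: [0.001, -0.462, 0.887, -0.001]
wrist_force: [-0.1, -0.3, 0.5]
opening: 0.35
grasp_force: 0.0
```

```bash
cat > st.py <<'E'
from h import *
from bench import ctrl
from scipy.spatial.transform import Rotation as R
o=ctrl.get_obs();q=o["eef_rot"];M=R.from_quat([q[1],q[2],q[3],q[0]]).as_matrix()
print(o["time_s"],o["eef_pos"].round(4),"q6",o["q"][5].round(3),"tilt z",(M.T@[0,0,-1]).round(4),"yaw y",np.degrees(np.arctan2(M[1,1],M[0,1])).round(2))
E
python3 st.py
```

```text
22.45 [ 0.5831 -0.1795  0.1494] q6 -3.025 tilt z [0.0011 0.0028 1.    ] yaw y 145.05
```

Emit:
servo_tool(
  series="0.3 0 0 0.035 0 0 0;0.3 0 0 0.06 0 0 0;0.3 0 0 0.074 0 0 0;0.3 0 0 0.074 0 0 0;0.5 0 0 0.074 0 0 0;0.5 0 0 0.074 0 0 0;0.5 0 0 0.074 0 0 0",
)

```text
time_s: 23.03
eef_pos: [0.5844, -0.1798, 0.0768]
eef_rot: [0.002, -0.463, 0.887, -0.002]
wrist_force: [-0.9, -0.0, -0.0]
opening: 0.252
grasp_force: 0.0
```

```bash
cat > arc.py <<'E'
import sys;from st import *
H=np.array([.6635,.0205]);ty=np.radians(-5.0);p=o["eef_pos"][:2];a1=float(sys.argv[1]);n=int(sys.argv[2])
X=np.array([np.cos(ty),np.sin(ty)]);Y=np.array([-X[1],X[0]])
d=p-H;a0=np.arctan2(-d@Y,-d@X);yaw=np.degrees(np.arctan2(M[1,1],M[0,1]))-85;print("a0",a0,"r",np.hypot(*d))
for a in np.linspace(a0,a1,n+1)[1:]:
    P=H-.215*(np.cos(a)*X+np.sin(a)*Y)-p;t=M.T@np.r_[P,0]
    print(f"{a:.2f}: {t[0]:.3f} {t[1]:.3f} 0 0 0 {yaw*(1-a/a0):.1f}")
E
python3 arc.py 0.6 12
```

```text
23.0333 [ 0.5844 -0.1798  0.0768] q6 -3.026 tilt z [0.0011 0.0052 1.    ] yaw y 145.12
a0 1.2820764949735435 r 0.21533354697485693
1.23: 0.002 0.012 0 0 0 2.7
1.17: 0.004 0.024 0 0 0 5.3
1.11: 0.005 0.036 0 0 0 8.0
1.05: 0.005 0.049 0 0 0 10.7
1.00: 0.005 0.061 0 0 0 13.3
0.94: 0.004 0.073 0 0 0 16.0
0.88: 0.003 0.085 0 0 0 18.7
0.83: 0.000 0.097 0 0 0 21.3
0.77: -0.003 0.109 0 0 0 24.0
0.71: -0.007 0.120 0 0 0 26.7
0.66: -0.011 0.132 0 0 0 29.3
0.60: -0.016 0.143 0 0 0 32.0
```

Emit:
servo_tool(
  series="0.5 0.002 0.012 0 0 0 2.7;0.5 0.004 0.024 0 0 0 5.3;0.5 0.005 0.036 0 0 0 8;0.5 0.005 0.049 0 0 0 10.7;0.5 0.005 0.061 0 0 0 13.3;0.5 0.004 0.073 0 0 0 16;0.5 0.003 0.085 0 0 0 18.7;0.5 0 0.097 0 0 0 21.3;0.5 -0.003 0.109 0 0 0 24;0.5 -0.007 0.12 0 0 0 26.7;0.5 -0.011 0.132 0 0 0 29.3;0.5 -0.016 0.143 0 0 0 32",
)

```text
time_s: 24.03
eef_pos: [0.4756, -0.0845, 0.0761]
eef_rot: [0.002, -0.199, 0.98, -0.001]
wrist_force: [0.3, -1.1, 0.6]
opening: 0.25
grasp_force: 0.2
```

Emit:
servo_tool(
  series="0.5 0 0 0 0 0 0;0.5 0 0 0 0 0 0",
)

```text
time_s: 24.2
eef_pos: [0.4758, -0.0846, 0.0758]
eef_rot: [0.002, -0.201, 0.98, -0.001]
wrist_force: [1.2, -0.1, -0.9]
opening: 0.248
grasp_force: 0.0
```

```bash
python3 arc.py -0.005 12
python3 - <<'E'
from h import *
from bench import ctrl
t=ctrl.camera("top");cv2.imwrite("pics/top2.png",cv2.resize(t["img"][140:290,140:360],None,fx=3,fy=3)[:,:,::-1])
E
```

```text
24.2 [ 0.4758 -0.0846  0.0758] q6 -2.399 tilt z [0.0033 0.0032 1.    ] yaw y 113.23
a0 0.5975344521226212 r 0.21508912977952188
0.55: 0.001 0.011 0 0 0 2.4
0.50: 0.001 0.022 0 0 0 4.7
0.45: 0.001 0.032 0 0 0 7.1
0.40: 0.000 0.043 0 0 0 9.5
0.35: -0.001 0.054 0 0 0 11.9
0.30: -0.003 0.064 0 0 0 14.2
0.25: -0.005 0.075 0 0 0 16.6
0.20: -0.008 0.085 0 0 0 19.0
0.15: -0.012 0.096 0 0 0 21.4
0.10: -0.016 0.106 0 0 0 23.7
0.05: -0.020 0.116 0 0 0 26.1
-0.01: -0.025 0.125 0 0 0 28.5
```

View pics/top2.png

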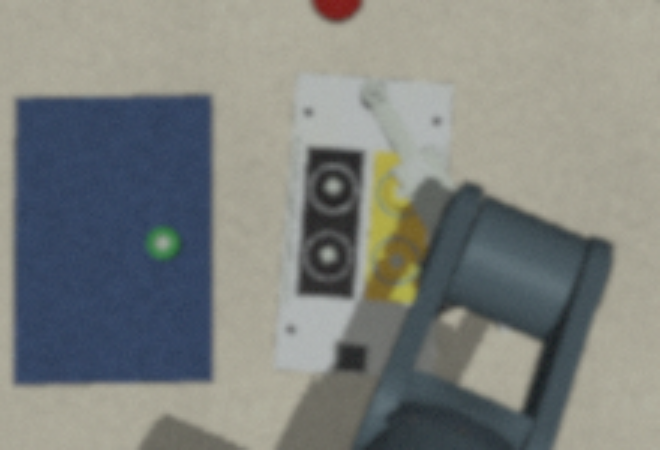

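The bar is following, as seen running from the hinge at (373,95) down to about (420,170). I'll finish the arc with a small overshoot to take up the finger clearance.

Emit:
servo_tool(
  series="0.5 0.001 0.011 0 0 0 2.4;0.5 0.001 0.022 0 0 0 4.7;0.5 0.001 0.032 0 0 0 7.1;0.5 0 0.043 0 0 0 9.5;0.5 -0.001 0.054 0 0 0 11.9;0.5 -0.003 0.064 0 0 0 14.2;0.5 -0.005 0.075 0 0 0 16.6;0.5 -0.008 0.085 0 0 0 19;0.5 -0.012 0.096 0 0 0 21.4;0.5 -0.016 0.106 0 0 0 23.7;0.5 -0.02 0.116 0 0 0 26.1;0.5 -0.025 0.125 0 0 0 28.5",
)

```text
time_s: 25.25
eef_pos: [0.4499, 0.0402, 0.075]
eef_rot: [0.002, 0.048, 0.999, -0.0]
wrist_force: [-1.1, -0.1, -0.4]
opening: 0.25
grasp_force: 0.2
```

Emit:
servo_tool(
  series="0.5 0 0.001 0 0 0 0;0.5 0 0.002 0 0 0 0;0.5 0 0.002 0 0 0 0",
)

```text
time_s: 25.5
eef_pos: [0.4497, 0.0419, 0.0747]
eef_rot: [0.001, 0.046, 0.999, -0.0]
wrist_force: [0.6, -0.3, -0.8]
opening: 0.249
grasp_force: 0.0
```

```bash
python3 arc.py -0.01 1
```

```text
25.5 [0.4497 0.0419 0.0747] q6 -1.649 tilt z [2.7e-03 6.0e-04 1.0e+00] yaw y 84.7
a0 -0.012660947055302504 r 0.2149098953522846
-0.01: 0.000 -0.001 0 0 0 -0.1
```

Emit:
servo_tool(
  series="0.5 0 0.001 0 0 0 0;0.5 0 0.002 0 0 0 0;0.5 0 0.003 0 0 0 0;0.5 0 0.003 0 0 0 0;0.5 0 0.003 0 0 0 0",
)

```text
time_s: 25.92
eef_pos: [0.4496, 0.0432, 0.0745]
eef_rot: [0.001, 0.047, 0.999, -0.002]
wrist_force: [-0.5, -11.0, -0.3]
opening: 0.247
grasp_force: 5.3
```

The 11 N against the stop means the bar is home. I'll ease back, lift and check.

Emit:
servo_tool(
  series="0.5 0 -0.0025 0 0 0 0;0.5 0 -0.0025 0 0 0 0;0.5 0 -0.0025 0 0 0 0;0.5 0 -0.0025 -0.015 0 0 0;0.5 0 -0.0025 -0.04 0 0 0;0.5 0 -0.0025 -0.07 0 0 0;0.5 0.03 -0.0025 -0.1 0 0 0;0.5 0.06 -0.0025 -0.14 0 0 0;0.5 0.1 -0.0025 -0.18 0 0 0;0.5 0.1 -0.0025 -0.2 0 0 0;0.5 0.1 -0.0025 -0.2 0 0 0;0.5 0.1 -0.0025 -0.2 0 0 0",
)

```text
time_s: 26.92
eef_pos: [0.35, 0.0525, 0.2768]
eef_rot: [0.004, 0.047, 0.999, -0.001]
wrist_force: [0.2, 0.0, -1.1]
opening: 0.248
grasp_force: 0.0
```

Run:
```python
from h import *
from bench import ctrl
c,T=wrist(ctrl,"w7");h=cv2.cvtColor(c["img"],cv2.COLOR_RGB2HSV);m=(((h[...,0]<8)|(h[...,0]>172))&(h[...,1]>110)&(h[...,2]>50)).astype(np.uint8)
k,_,s,ct=cv2.connectedComponentsWithStats(m)
for i in range(1,k):
    if s[i][4]>60: print(ct[i],s[i],cast(c,ct[i],.068))
print("closed knob expected .4493 .0392",ctrl.get_obs()["wrist_force"])
```

```text
[280.58962264 272.74056604] [275 262  12  22 212] [0.44451021 0.03953948 0.068     ]
closed knob expected .4493 .0392 [-0.28898617 -0.76040796 -0.64045336]
```

View pics/w7.png

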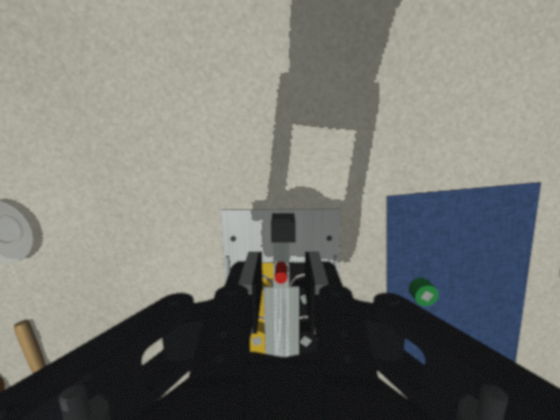

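The knob at (281,273) casts to y = 0.0395, against 0.0392 expected when closed. The nose is in the catch at (283,228), the mounts lie under the bar, and the arm is clear.

```bash
python3 -c "
from bench import ctrl
print(ctrl.hand_in())"
```

```text
the job is handed in; nothing more can be done
None
```

All four mounts stood in their matching rings when I checked before closing (three measured within about 2 mm of centre, the yellow far one checked by eye), the retaining bar is home against its stop in the catch, and the job was handed in at about 27 s with the green mount left on the mat; no verdict was returned.

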